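# Put the record-care things back on their own places

## Robot

A 6-joint arm with a two-finger parallel gripper is mounted at the origin on the work surface. World frame = base frame: x ahead of the robot, y to its left, z up, the work surface at z = 0. Lengths are in m, angles in rad, forces in N, time in s.
With the tool pointing down it reaches from about 0.35 to 0.85 m from the base axis. Payload 8.1 kg.
Tool frame: the origin (TCP) lies at the centre of the arm's flange, where the gripper is bolted on; the fingertips stand 186 mm ahead of it and the grasp point (between the pads) lies 167 mm ahead of it; z points along the fingers, y is the line along which they close (so a half turn about z gives the same grasp; the last joint's range is limited). The gripper opens to 93 mm and grips with 3 to 60 N. Pads are 15 mm wide; open, the fingers measure 128 mm over their backs; the gripper's body (75 mm by 188 mm) begins 65 mm behind the grasp point.
Start: joints at [-1.296, 0.13, 1.488, -0, 1.523, -0.085], TCP at [0.211, -0.562, 0.405] pointing down, gripper open.
Joint ranges: [-2.96, 2.96], [-0.89, 2.26], [0.02, 2.5], [-1.34, 4.48], [0, 2.73], [-2.66, 2.66]. Speed limits (rad/s): [2.39, 2.39, 2.79, 3.14, 3.14, 3.14].

## Interface

Orientations are given as a rotation vector (axis times angle).
In Python, from plant import read_state, read_camera, camera_params, robot gives the robot as it stands.
- The arm moves only by the tool carry_out, never from a script. Its argument "targets" is a list of rows, each an object of numbers: "hand": the opening in per cent of the stroke, from 0 (shut) to 100 (fully open); "x", "y", "z": the shift along the tool's x, y, z in m; "ax", "ay", "az": the turn, a rotation vector about the tool's x, y, z in rad. In form: [{"hand": .., "x": .., "y": .., "z": .., "ax": .., "ay": .., "az": ..}, ...]. A call has 1 to 8 rows; each row is the pose to reach, as a shift and turn from the pose commanded when the call began, along the tool's axes at that moment; what a row does not reach only later rows make up. A row lasts 1/8 s, in which the tool goes at most 62.5 mm and 10.7 degrees, less where a joint would pass 70% of its speed; a pose out of reach is approached as far as the arm can. A call with a gripper value outside its range is refused whole. The fingers move at their own pace and stop on an object; "newtons" is the grip in N (left out, the last holds). Time passes only in rows, so rows that repeat a pose let the fingers close. It gives the time, the measured TCP pose, the force, the opening and the grip force at its end, in the units of the state.
- read_state(): the state, without advancing time (a new reading comes with each control period).
- read_camera(name): name is "side" or "top"; returns (picture, depth): 480x640x3 uint8, blue, green, red; 480x640 float32, m along the optical axis (not along the pixel's ray), 0 where there is no reading.
- camera_params(name): a dict with "fx", "fy", "cx", "cy" (pixels), "position" and "rotation" of the camera in the world. Camera axes: x right, y up, looking along -z (the intrinsics and any distortion apply to the point x, -y, -z); pixel columns grow to the right and rows downward; lengths in m; the calibration is good to about 2 mm. A picture is of the moment at which its call begins. camera_params takes no time and is no camera call.
- robot.close_job(): hands the job in; it is judged then, once.
The state is a dict: "t": time; "q": joint angles; "dq": joint speeds; "joint_torque": joint torques, N m; "tool_pos": TCP position; "orientation": TCP orientation; "force": force on the tool from outside, world axes, zero at the start; "wrist_torque": the same for the moment, N m; "opening": finger opening in m; "gripper_force": force on a finger pad.
Only numpy, scipy, OpenCV 4.12 (cv2) and the standard library are available. Lean on these libraries where they do the work, as an engineer would, in place of code of your own. Each camera call takes 0.05 s, during which the arm holds its last target. There are 200 camera calls.

## Task

The things on the desk were put back on one another's places: stand the fluid bottle in the stoneware saucer, the speckled jar on the cork mat, the screw-top canister on the steel tray and the record weight on the wooden plinth, each upright and in the middle. The empty rubber mat is free if you need to put something down on the way. Let nothing fall or tip over, and leave the spin cleaner where it stands.

Things in the scene. Friction and masses are not known exactly. Their poses are not given: they have to be found in the camera images.
- bottle: Record-cleaning fluid bottle: closed off-white plastic bottle with a plain paper label band and a black screw cap ending in a short nozzle. Round body 46 mm in diameter and straight-sided from 0 to 74 mm above its base, then a shoulder; cap 25 mm wide; 108 mm tall in all; about 130 g. Origin: centre of its base; z up along its axis. It belongs in the saucer.
- jar: Speckled stoneware jar: closed, squat, cream-grey with fine dark specks and a cork stopper. 62 mm in diameter and straight-sided from 8 to 60 mm above its base, foot 54 mm, 80 mm tall with the stopper (48 mm wide); about 300 g. Origin: centre of its base; z up along its axis. It belongs on the cork mat.
- canister: Screw-top aluminium canister: plain bright cylinder 54 mm in diameter from 0 to 60 mm above its base, with a knurled lid 58 mm wide above that; 74 mm tall; about 160 g. The lid stays on. Origin: centre of its base; z up along its axis. It belongs on the steel tray.
- weight: Record weight: low, heavy turned steel puck, foot flange 62 mm in diameter and 13 mm high, above it (18 to 46 mm above its base) a grip 52 mm in diameter; 46 mm tall, two dark grooves and a small spindle hole in the top; about 380 g. Origin: centre of its base; z up along its axis. It belongs on the wooden plinth.
- saucer: Fixed round drip saucer of cream stoneware, 120 mm across, rim 12 mm high, flat inner floor 96 mm across and 6 mm above the desk. Origin: centre of its underside, at desk height; z up.
- cork_mat: Fixed square cork mat, 100 x 100 mm, 6 mm thick. Origin: centre of its underside, at desk height; x and y along its sides, z up.
- steel_tray: Fixed shallow rectangular steel tray, 116 mm (its x) by 100 mm (its y), on rubber feet; walls 2 mm thick, rim 12 mm above the desk, inner floor 112 x 96 mm and 6 mm above the desk. Origin: centre of its underside, at desk height; z up.
- plinth: Fixed hexagonal dark wooden plinth, 100 mm across its flats and 6 mm thick, with a round grey felt top 84 mm across. Origin: centre of its underside, at desk height; z up.
- rubber_mat: Fixed ribbed black rubber mat, 110 mm (its x) by 95 mm (its y), 4 mm thick. It is the one empty place at the start: the free spot for putting a thing down on the way. Origin: centre of its underside, at desk height; z up.
- cleaner: Grey plastic record spin cleaner standing to the right of the work (towards -y), not to be moved: an open trough 384 mm long (its x) by 144 mm wide (its y) over the rim, with brushes and rollers in it, 160 mm tall at the most; about 1.6 kg, loose. Origin: centre of its underside; z up.
Mind the look-alikes: they are no part of the job. What is shaped like the jar but red is not meant. What is shaped like the bottle but pink is not meant.

How it is judged:
By the outcome, as a careful person would: the job done as asked, in the order asked, and still so for the second after the job is handed in, with the robot touching nothing.
It also fails if it takes over 128 s, if anything falls off the work surface, if the arm or the gripper's body presses on something with over 40 N, if the wrist force passes 120 N, or if a joint passes its speed limit or range.

## Working session

There is one attempt and no reset: what is moved stays moved. The work goes in short steps, Python scripts to look and compute and a tool call to move; the robot and the scene stay as the last step left them, time stands still between calls to the robot, and variables do not carry over. Pictures are saved under pics/ and viewed, at most 14 in all, crops included, and the job is handed in when it is done.

Besides the shell and the picture viewer there is one more tool, called after "Emit:" by a JSON object that holds its "method" and its "body". carry_out: Moves the arm, as the interface text tells. Its arguments: {"type":"object","properties":{"targets":{"type":"array","items":{"type":"object","properties":{"hand":{"type":"number"},"x":{"type":"number"},"y":{"type":"number"},"z":{"type":"number"},"ax":{"type":"number"},"ay":{"type":"number"},"az":{"type":"number"}}}},"newtons":{"type":"number"}},"required":["targets"]}

```bash
mkdir -p pics; ls; cat > h.py <<'E'
import numpy as np, cv2
from plant import read_state, read_camera, camera_params, robot
def world(name, depth):
    p=camera_params(name); R=np.array(p['rotation']); 
    if R.ndim==1: R=cv2.Rodrigues(R)[0]
    v,u=np.mgrid[0:depth.shape[0],0:depth.shape[1]]
    d=depth
    P=np.stack([(u-p['cx'])/p['fx']*d, -(v-p['cy'])/p['fy']*d, -d],-1)
    W=P@R.T+np.array(p['position']); W[d==0]=np.nan
    return W
E
python3 - <<'E'
from h import *
for n in('top','side'):
    im,d=read_camera(n); cv2.imwrite(f'pics/{n}0.png',im); np.save(f'{n}0.npy',d); print(n,camera_params(n))
print(read_state())
E
```

```text
pics
top {'fx': 587.2893132162768, 'fy': 587.2893132162768, 'cx': 311.01191757397214, 'cy': 244.40505047321602, 'position': array([ 0.47415353, -0.11565866,  1.13593277]), 'rotation': array([ 0.05680428, -0.06061137, -1.57871669])}
side {'fx': 603.7892080872092, 'fy': 603.7892080872092, 'cx': 310.64472722464956, 'cy': 244.14568480253124, 'position': array([0.20319241, 0.81429311, 1.15964483]), 'rotation': array([ 0.18329948, -0.98490475, -2.60438249])}
{'t': 0.1, 'q': array([-1.29637981e+00,  1.31082525e-01,  1.48914005e+00, -3.74232440e-05,
        1.52298567e+00, -8.54070973e-02]), 'dq': array([-0.00044034, -0.00099927, -0.00093396, -0.00093434,  0.00016854,
       -0.00066265]), 'joint_torque': array([ 2.49483965e-04, -5.61342072e+01, -4.93096018e+01,  7.70708872e-02,
        2.92391010e-02, -4.20121000e-05]), 'tool_pos': array([ 0.21122248, -0.56138251,  0.40381061]), 'orientation': array([-3.08930624e+00, -5.61881033e-01,  2.97773827e-04]), 'force': array([ 0.04856543, -0.32144038, -0.23262688]), 'wrist_torque': array([-0.03997777, -0.01269229,  0.00370373]), 'gripper_force': 0.0, 'opening': 0.0931744805585589}
```

View pics/top0.png

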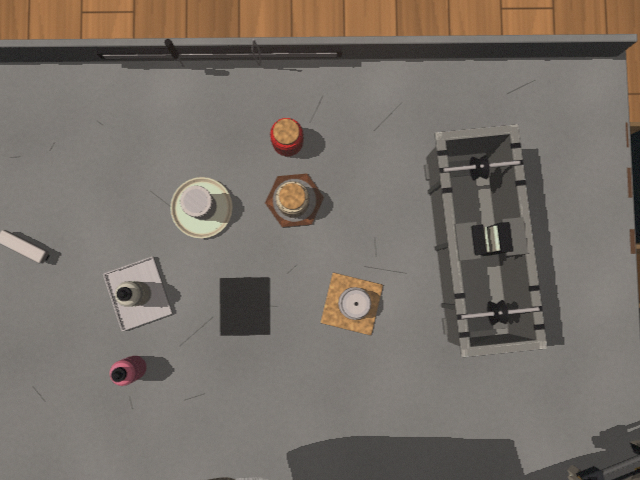

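View pics/side0.png

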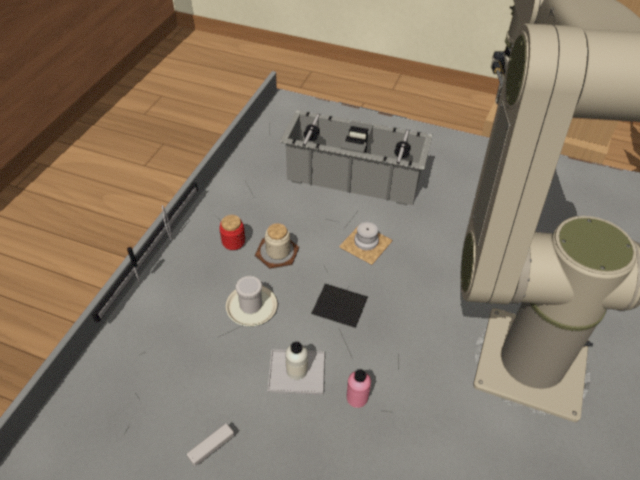

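Top view: canister (198,202) is in the saucer, jar (293,200) on the plinth, weight (356,303) on the cork mat, bottle (128,293) on the tray, and the rubber mat (245,306) is empty. The look-alikes are the red jar (287,135) and the pink bottle (123,372). The cream jar and off-white bottle fit the descriptions. I'll confirm in a crop and measure.

```bash
python3 - <<'E'
from h import *
im=cv2.imread('pics/top0.png'); d=np.load('top0.npy'); W=world('top',d)
cv2.imwrite('pics/crop0.png',cv2.resize(im[100:400,90:400],None,fx=2,fy=2,interpolation=cv2.INTER_CUBIC)[:600])
print('desk',[W[v,u].round(4) for v,u in((400,250),(250,400),(90,100))], np.nanstd(W[395:410,240:260,2]))
pl={'saucer':(201,208),'plinth':(293,200),'cork':(352,303),'tray':(138,293),'rubber':(245,306)}
z=W[...,2]
for n,(u,v) in pl.items():
    m=np.zeros(z.shape,bool); m[v-50:v+50,u-50:u+50]=True
    dz=np.nan_to_num(z)
    base=m&(dz>0.0028)
    k,lab,st,_=cv2.connectedComponentsWithStats(base.astype(np.uint8)); l=lab[v,u]
    b=(lab==l)&(l>0)
    P=W[b]; low=P[P[:,2]<0.02]
    if len(low): 
        r=cv2.minAreaRect(low[:,:2].astype(np.float32)*1000); c=cv2.minEnclosingCircle(low[:,:2].astype(np.float32)*1000)
        print(n,st[l],'rect',np.round(r[0],1),np.round(r[1],1),round(r[2],1),'circ',np.round(c[0],1),round(c[1],1),'zmed',np.median(low[:,2]).round(4))
for n,(u,v) in {'canister':(198,202),'jar':(293,200),'weight':(356,303),'bottle':(128,293),'red':(287,135),'pink':(123,372)}.items():
    Q=W[v-35:v+35,u-35:u+35].reshape(-1,3); Q=Q[np.hypot(*(Q[:,:2]-W[v,u,:2]).T)<.045]; zt=np.nanpercentile(Q[:,2],99.5)
    T=Q[Q[:,2]>zt-.008]; r=cv2.minEnclosingCircle(T[:,:2].astype(np.float32)*1000)
    print(n,'ztop',zt.round(4),'cen',T.mean(0).round(4),'circ',np.round(r[0],1),round(r[1],1),len(T))
E
```

```text
desk [array([ 0.2632, -0.    , -0.0013]), array([ 0.5466, -0.2909,  0.0019]), array([ 0.8703,  0.2973, -0.0044])] 0.002128240008960598
saucer [ 165  172   70   69 3039] rect [633.4  96.1] [130.  126.4] 68.1 circ [637.5  95.1] 74.6 zmed 0.0083
plinth [ 264  170   64   62 2391] rect [647.3 -89.8] [120.7 118.5] 83.7 circ [645.5 -81.5] 69.2 zmed 0.0071
cork [ 316  272   72   65 2778] rect [ 444.7 -198.5] [117.1 112.8] 74.5 circ [ 438.5 -194. ] 74.5 zmed 0.0069
tray [ 103  256   73   76 3318] rect [466.2 217.8] [132.3 119.2] 23.7 circ [467.  211.5] 76.5 zmed 0.0074
rubber [ 214  274   59   69 2256] rect [437.5  12.5] [130.8 110.4] 2.4 circ [443.   11.1] 73.2 zmed 0.005
canister ztop 0.0855 cen [0.6341 0.0887 0.0815] circ [634.   89.3] 29.2 769
jar ztop 0.0908 cen [ 0.6406 -0.0854  0.0871] circ [640.6 -85.4] 23.8 532
weight ztop 0.0575 cen [ 0.446  -0.2006  0.0532] circ [ 446.  -200.6] 26.1 604
bottle ztop 0.1153 cen [0.4672 0.2097 0.1121] circ [468.1 210.9] 11.5 63
red ztop 0.085 cen [ 0.7608 -0.0752  0.0812] circ [761.  -75.1] 24.0 519
pink ztop 0.1093 cen [0.3279 0.2177 0.1049] circ [328.3 218.1] 11.9 75
```

View pics/crop0.png

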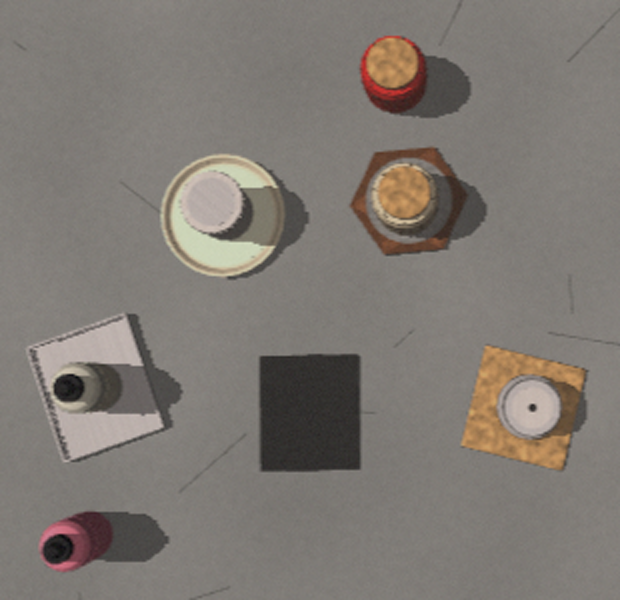

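The crop confirms it: the cream speckled jar is at crop (403,192), on the hexagon, and the off-white bottle at (72,387), on the tray. The red and pink ones stand on bare desk. Next, the place centres from their corners.

```bash
cat >> h.py <<'E'
def pix(name,uv,z):
    p=camera_params(name); R=cv2.Rodrigues(np.array(p['rotation']))[0]; C=np.array(p['position'])
    uv=np.atleast_2d(uv).astype(float)
    r=np.c_[(uv[:,0]-p['cx'])/p['fx'],-(uv[:,1]-p['cy'])/p['fy'],-np.ones(len(uv))]@R.T
    return (C+r*((z-C[2])/r[:,2])[:,None])[:,:2]
E
python3 - <<'E'
from h import *
o=np.array([90,100])
cr={'tray':([(27,347),(127,314),(172,429),(65,461)],.012),'hex':([(376,149),(436,147),(467,198),(446,249),(387,255),(350,205)],.006),
'cork':([(488,345),(587,371),(562,470),(460,444)],.006),'rubber':([(260,355),(360,354),(360,470),(260,471)],.004),
'saucer':([(161,216),(285,216),(223,154),(223,277)],.012)}
for n,(c,z) in cr.items():
    P=pix('top',np.array(c)/2-.25+o,z); e=np.linalg.norm(P-np.roll(P,-1,0),axis=1)
    print(n,P.mean(0).round(4),'edges',(e*1000).round(0))
P=pix('top',[(437,135),(462,355),(545,348),(518,126)],.1); print('cleaner',P.round(3))
W=world('side',np.load('side0.npy'))
# side cross-check of top centres
for n,u,v in(('canister',249,287),('jar',277,232),('weight',368,229),('bottle',296,349)):
    Q=W[v-30:v+30,u-30:u+30].reshape(-1,3); Q=Q[np.hypot(*(Q[:,:2]-W[v,u,:2]).T)<.05]; zt=np.nanpercentile(Q[:,2],99)
    T=Q[Q[:,2]>zt-.008]; print(n,zt.round(4),np.round((np.nanmin(T,0)+np.nanmax(T,0))/2,4))
E
```

```text
tray [0.4672 0.2107] edges [100. 118. 105. 115.]
hex [ 0.6454 -0.0883] edges [58. 58. 54. 57. 61. 60.]
cork [ 0.4447 -0.196 ] edges [ 98.  97. 100.  98.]
rubber [0.4417 0.0093] edges [ 96. 111.  95. 111.]
saucer [0.6312 0.0922] edges [119.  86. 119.  85.]
cleaner [[ 0.747 -0.346]
 [ 0.356 -0.38 ]
 [ 0.367 -0.526]
 [ 0.762 -0.492]]
canister 0.0818 [0.6346 0.0946 0.0786]
jar 0.0865 [ 0.6408 -0.078   0.0841]
weight 0.0537 [ 0.4456 -0.1946  0.0511]
bottle 0.1106 [0.4682 0.2158 0.1102]
```

Emit:
{"method": "carry_out", "body": {"targets": [{"hand":100,"az":0.18},{"hand":100,"az":0.36},{"hand":100,"az":0.36}], "newtons": 25}}

```text
schema error: expected keys hand, x, y, z, ax, ay, az
```

Emit:
{"method": "carry_out", "body": {"targets": [{"hand":100,"x":0,"y":0,"z":0,"ax":0,"ay":0,"az":0.18},{"hand":100,"x":0,"y":0,"z":0,"ax":0,"ay":0,"az":0.36},{"hand":100,"x":0,"y":0,"z":0,"ax":0,"ay":0,"az":0.36}], "newtons": 25}}

```text
t: 0.48
tool_pos: [0.2112, -0.5615, 0.4042]
orientation: [-3.141, -0.001, 0.0]
force: [-0.4, -0.8, 0.3]
opening: 0.0928
gripper_force: 0.0
```

Emit:
{"method": "carry_out", "body": {"targets": [{"hand":100,"x":0.03,"y":-0.05,"z":0,"ax":0,"ay":0,"az":0},{"hand":100,"x":0.06,"y":-0.1,"z":0,"ax":0,"ay":0,"az":0},{"hand":100,"x":0.09,"y":-0.15,"z":0,"ax":0,"ay":0,"az":0},{"hand":100,"x":0.12,"y":-0.2,"z":0,"ax":0,"ay":0,"az":0},{"hand":100,"x":0.15,"y":-0.25,"z":0,"ax":0,"ay":0,"az":0},{"hand":100,"x":0.18,"y":-0.3,"z":0,"ax":0,"ay":0,"az":0},{"hand":100,"x":0.21,"y":-0.35,"z":0,"ax":0,"ay":0,"az":0},{"hand":100,"x":0.24,"y":-0.4,"z":0,"ax":0,"ay":0,"az":0}]}}

```text
t: 1.48
tool_pos: [0.4519, -0.1598, 0.4048]
orientation: [3.141, 0.008, 0.001]
force: [0.5, -0.9, 0.5]
opening: 0.0931
gripper_force: 0.0
```

Emit:
{"method": "carry_out", "body": {"targets": [{"hand":100,"x":0.04,"y":-0.05,"z":0,"ax":0,"ay":0,"az":0},{"hand":100,"x":0.08,"y":-0.1,"z":0,"ax":0,"ay":0,"az":0},{"hand":100,"x":0.12,"y":-0.15,"z":0,"ax":0,"ay":0,"az":0},{"hand":100,"x":0.16,"y":-0.2,"z":0,"ax":0,"ay":0,"az":0},{"hand":100,"x":0.183,"y":-0.254,"z":0.02,"ax":0,"ay":0,"az":0},{"hand":100,"x":0.183,"y":-0.254,"z":0.06,"ax":0,"ay":0,"az":0},{"hand":100,"x":0.183,"y":-0.254,"z":0.08,"ax":0,"ay":0,"az":0},{"hand":100,"x":0.183,"y":-0.254,"z":0.08,"ax":0,"ay":0,"az":0}]}}

```text
t: 2.48
tool_pos: [0.6335, 0.0916, 0.3225]
orientation: [3.141, 0.002, -0.007]
force: [-0.4, -0.7, 1.2]
opening: 0.093
gripper_force: 0.0
```

```bash
python3 - <<'E'
from h import *
im,d=read_camera('side')
cv2.imwrite('pics/s1.png',cv2.resize(im[130:400,170:430],None,fx=2.2,fy=2.2))
im2,_=read_camera('top'); cv2.imwrite('pics/t1.png',im2)
E
```

```text
(no output)
```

View pics/s1.png

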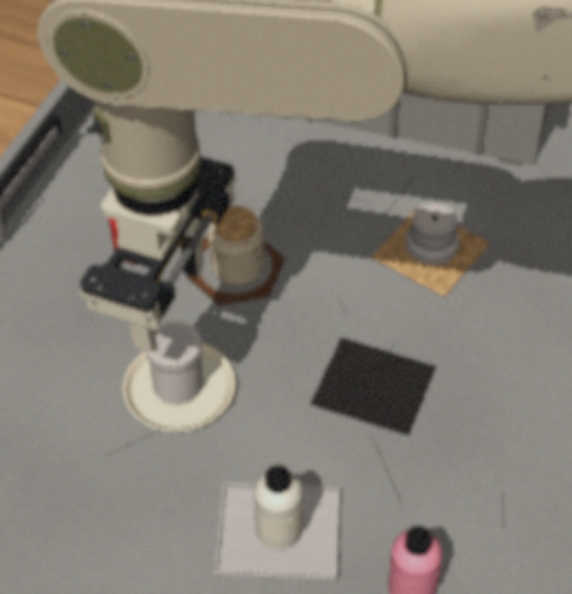

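The gripper is above the canister at crop (178,360), with its near finger at (155,330). The neighbours are clear, so I'll descend.

Emit:
{"method": "carry_out", "body": {"targets": [{"hand":100,"x":0,"y":0,"z":0.03,"ax":0,"ay":0,"az":0},{"hand":100,"x":0,"y":0,"z":0.055,"ax":0,"ay":0,"az":0},{"hand":100,"x":0,"y":0,"z":0.075,"ax":0,"ay":0,"az":0},{"hand":100,"x":0,"y":0,"z":0.095,"ax":0,"ay":0,"az":0},{"hand":100,"x":0,"y":0,"z":0.115,"ax":0,"ay":0,"az":0},{"hand":100,"x":0,"y":0,"z":0.115,"ax":0,"ay":0,"az":0},{"hand":75,"x":0,"y":0,"z":0.115,"ax":0,"ay":0,"az":0}]}}

```text
t: 3.45
tool_pos: [0.6347, 0.0924, 0.2102]
orientation: [-3.142, 0.0, -0.001]
force: [-0.1, -0.2, 0.8]
opening: 0.0867
gripper_force: 0.0
```

Emit:
{"method": "carry_out", "body": {"targets": [{"hand":68,"x":0,"y":0,"z":0,"ax":0,"ay":0,"az":0},{"hand":62,"x":0,"y":0,"z":0,"ax":0,"ay":0,"az":0},{"hand":57,"x":0,"y":0,"z":0,"ax":0,"ay":0,"az":0},{"hand":53,"x":0,"y":0,"z":0,"ax":0,"ay":0,"az":0},{"hand":49,"x":0,"y":0,"z":0,"ax":0,"ay":0,"az":0},{"hand":45,"x":0,"y":0,"z":0,"ax":0,"ay":0,"az":0},{"hand":40,"x":0,"y":0,"z":0,"ax":0,"ay":0,"az":0},{"hand":40,"x":0,"y":0,"z":0,"ax":0,"ay":0,"az":0}]}}

```text
t: 4.45
tool_pos: [0.6347, 0.0922, 0.2102]
orientation: [3.141, -0.0, 0.001]
force: [0.4, -2.6, 4.7]
opening: 0.0566
gripper_force: 25.0
```

Emit:
{"method": "carry_out", "body": {"targets": [{"hand":40,"x":0,"y":0,"z":-0.02,"ax":0,"ay":0,"az":0},{"hand":40,"x":0,"y":0,"z":-0.05,"ax":0,"ay":0,"az":0},{"hand":40,"x":-0.03,"y":0.012,"z":-0.07,"ax":0,"ay":0,"az":0},{"hand":40,"x":-0.07,"y":0.028,"z":-0.08,"ax":0,"ay":0,"az":0},{"hand":40,"x":-0.11,"y":0.045,"z":-0.08,"ax":0,"ay":0,"az":0},{"hand":40,"x":-0.15,"y":0.062,"z":-0.08,"ax":0,"ay":0,"az":0},{"hand":40,"x":-0.18,"y":0.075,"z":-0.07,"ax":0,"ay":0,"az":0},{"hand":40,"x":-0.193,"y":0.08,"z":-0.06,"ax":0,"ay":0,"az":0}]}}

```text
t: 5.45
tool_pos: [0.4399, 0.0121, 0.27]
orientation: [-3.141, 0.001, -0.0]
force: [0.5, -0.6, -2.1]
opening: 0.0568
gripper_force: 25.0
```

Emit:
{"method": "carry_out", "body": {"targets": [{"hand":40,"x":0,"y":0,"z":0.015,"ax":0,"ay":0,"az":0},{"hand":40,"x":0,"y":0,"z":0.03,"ax":0,"ay":0,"az":0},{"hand":40,"x":0,"y":0,"z":0.045,"ax":0,"ay":0,"az":0},{"hand":40,"x":0,"y":0,"z":0.054,"ax":0,"ay":0,"az":0},{"hand":40,"x":0,"y":0,"z":0.058,"ax":0,"ay":0,"az":0},{"hand":40,"x":0,"y":0,"z":0.06,"ax":0,"ay":0,"az":0},{"hand":40,"x":0,"y":0,"z":0.061,"ax":0,"ay":0,"az":0},{"hand":40,"x":0,"y":0,"z":0.061,"ax":0,"ay":0,"az":0}]}}

```text
t: 6.45
tool_pos: [0.4416, 0.0124, 0.2091]
orientation: [3.142, -0.0, 0.001]
force: [-0.2, 0.2, -2.2]
opening: 0.0562
gripper_force: 25.0
```

Emit:
{"method": "carry_out", "body": {"targets": [{"hand":40,"x":0,"y":0,"z":0.001,"ax":0,"ay":0,"az":0},{"hand":40,"x":0,"y":0,"z":0.002,"ax":0,"ay":0,"az":0},{"hand":40,"x":0,"y":0,"z":0.002,"ax":0,"ay":0,"az":0}]}}

```text
t: 6.82
tool_pos: [0.4422, 0.0123, 0.2081]
orientation: [3.141, -0.0, 0.004]
force: [-2.6, 0.2, 8.4]
opening: 0.0564
gripper_force: 25.0
```

Contact. Release and rise.

Emit:
{"method": "carry_out", "body": {"targets": [{"hand":65,"x":0,"y":0,"z":-0.001,"ax":0,"ay":0,"az":0},{"hand":75,"x":0,"y":0,"z":-0.001,"ax":0,"ay":0,"az":0},{"hand":90,"x":0,"y":0,"z":-0.001,"ax":0,"ay":0,"az":0},{"hand":100,"x":0,"y":0,"z":-0.001,"ax":0,"ay":0,"az":0},{"hand":100,"x":0,"y":0,"z":-0.03,"ax":0,"ay":0,"az":0},{"hand":100,"x":0,"y":0,"z":-0.07,"ax":0,"ay":0,"az":0},{"hand":100,"x":0,"y":0,"z":-0.11,"ax":0,"ay":0,"az":0},{"hand":100,"x":0,"y":0,"z":-0.14,"ax":0,"ay":0,"az":0}]}}

```text
t: 7.82
tool_pos: [0.4415, 0.0124, 0.3486]
orientation: [3.141, -0.0, 0.002]
force: [-0.0, 0.1, -0.4]
opening: 0.0932
gripper_force: 0.0
```

Emit:
{"method": "carry_out", "body": {"targets": [{"hand":100,"x":0.01,"y":-0.05,"z":0,"ax":0,"ay":0,"az":0},{"hand":100,"x":0.02,"y":-0.1,"z":0,"ax":0,"ay":0,"az":0},{"hand":100,"x":0.025,"y":-0.15,"z":0,"ax":0,"ay":0,"az":0},{"hand":100,"x":0.026,"y":-0.2,"z":0,"ax":0,"ay":0,"az":0},{"hand":100,"x":0.026,"y":-0.2,"z":0,"ax":0,"ay":0,"az":0},{"hand":100,"x":0.026,"y":-0.2,"z":0,"ax":0,"ay":0,"az":0}]}}

```text
t: 8.57
tool_pos: [0.4673, 0.2122, 0.3464]
orientation: [3.141, 0.001, -0.001]
force: [0.2, -0.6, 0.1]
opening: 0.0928
gripper_force: 0.0
```

```bash
cat >> h.py <<'E'
def topc(name,u,v,im=None):
    im,d=read_camera(name); W=world(name,d)
    Q=W[v-35:v+35,u-35:u+35].reshape(-1,3); Q=Q[np.hypot(*(Q[:,:2]-W[v,u,:2]).T)<.045]; Q=Q[Q[:,2]<.13]; zt=np.nanpercentile(Q[:,2],99)
    T=Q[Q[:,2]>zt-.008]; r=cv2.minEnclosingCircle(T[:,:2].astype(np.float32)*1000)
    return im,zt.round(4),T.mean(0).round(4),np.round(r[0],1),round(r[1],1)
E
python3 - <<'E'
from h import *
r=topc('top',240,300); print(r[1:]); cv2.imwrite('pics/t2.png',r[0])
r=topc('side',341,285); print(r[1:])
i=np.vstack([cv2.resize(r[0],None,fx=.6,fy=.6),cv2.resize(cv2.imread('pics/t2.png'),None,fx=.6,fy=.6)]); cv2.imwrite('pics/ts2.png',i)
E
```

```text
(np.float64(0.0836), array([0.4415, 0.0092, 0.0793]), array([441.6,   9.4]), 29.1)
(np.float64(0.0798), array([0.4416, 0.0159, 0.0759]), array([441. ,  14.9]), 29.8)
```

View pics/ts2.png

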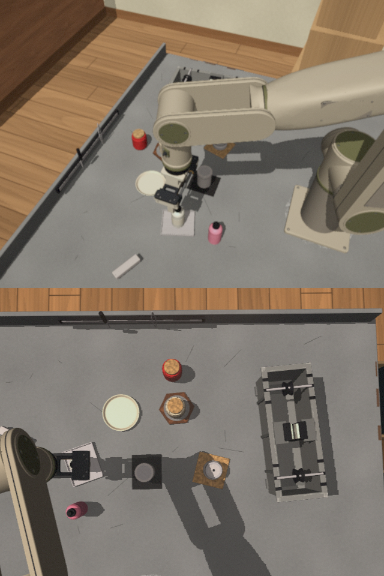

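The canister stands in the middle of the rubber mat. The top camera reads y about 3 mm low against the arm, and x agrees. Now the bottle.

Emit:
{"method": "carry_out", "body": {"targets": [{"hand":100,"x":0,"y":-0.001,"z":0.025,"ax":0,"ay":0,"az":0},{"hand":90,"x":0,"y":-0.001,"z":0.05,"ax":0,"ay":0,"az":0},{"hand":85,"x":0,"y":-0.001,"z":0.075,"ax":0,"ay":0,"az":0},{"hand":85,"x":0,"y":-0.001,"z":0.095,"ax":0,"ay":0,"az":0},{"hand":85,"x":0,"y":-0.001,"z":0.11,"ax":0,"ay":0,"az":0},{"hand":80,"x":0,"y":-0.001,"z":0.118,"ax":0,"ay":0,"az":0},{"hand":70,"x":0,"y":-0.001,"z":0.118,"ax":0,"ay":0,"az":0},{"hand":62,"x":0,"y":-0.001,"z":0.118,"ax":0,"ay":0,"az":0}]}}

```text
t: 9.68
tool_pos: [0.4679, 0.2134, 0.2296]
orientation: [-3.141, 0.001, -0.002]
force: [0.5, -0.5, 0.3]
opening: 0.0603
gripper_force: 0.0
```

Emit:
{"method": "carry_out", "body": {"targets": [{"hand":57,"x":0,"y":0,"z":0,"ax":0,"ay":0,"az":0},{"hand":53,"x":0,"y":0,"z":0,"ax":0,"ay":0,"az":0},{"hand":49,"x":0,"y":0,"z":0,"ax":0,"ay":0,"az":0},{"hand":45,"x":0,"y":0,"z":0,"ax":0,"ay":0,"az":0},{"hand":40,"x":0,"y":0,"z":0,"ax":0,"ay":0,"az":0},{"hand":35,"x":0,"y":0,"z":0,"ax":0,"ay":0,"az":0},{"hand":35,"x":0,"y":0,"z":0,"ax":0,"ay":0,"az":0}], "newtons": 20}}

```text
t: 10.55
tool_pos: [0.4676, 0.2132, 0.229]
orientation: [3.141, -0.0, 0.001]
force: [-1.1, -3.7, 5.4]
opening: 0.0451
gripper_force: 20.0
```

```bash
python3 - <<'E'
from h import *
im=cv2.imread('pics/t2.png'); h=cv2.cvtColor(im,cv2.COLOR_BGR2HSV)
m=(cv2.inRange(h,(15,30,90),(60,255,255))); m[:170]=0;m[250:]=0;m[:,:160]=0;m[:,245:]=0
c=max(cv2.findContours(m,0,1)[0],key=cv2.contourArea); print(cv2.boundingRect(c))
P=pix('top',c[:,0],.012); (x,y),r=cv2.minEnclosingCircle((P*1000).astype(np.float32)); print(x,y,r,P.min(0)/2+P.max(0)/2)
E
```

```text
(170, 177, 63, 62)
632.0236206054688 92.28487396240234 60.44728088378906 [0.63163722 0.09265625]
```

Emit:
{"method": "carry_out", "body": {"targets": [{"hand":35,"x":0,"y":0,"z":-0.015,"ax":0,"ay":0,"az":0},{"hand":35,"x":0,"y":0,"z":-0.045,"ax":0,"ay":0,"az":0},{"hand":35,"x":0.025,"y":0.018,"z":-0.06,"ax":0,"ay":0,"az":0},{"hand":35,"x":0.06,"y":0.044,"z":-0.06,"ax":0,"ay":0,"az":0},{"hand":35,"x":0.095,"y":0.07,"z":-0.06,"ax":0,"ay":0,"az":0},{"hand":35,"x":0.13,"y":0.096,"z":-0.06,"ax":0,"ay":0,"az":0},{"hand":35,"x":0.155,"y":0.113,"z":-0.06,"ax":0,"ay":0,"az":0},{"hand":35,"x":0.163,"y":0.118,"z":-0.05,"ax":0,"ay":0,"az":0}]}}

```text
t: 11.55
tool_pos: [0.6318, 0.0945, 0.2798]
orientation: [-3.141, 0.003, -0.004]
force: [0.3, -0.3, -0.7]
opening: 0.0454
gripper_force: 20.0
```

Emit:
{"method": "carry_out", "body": {"targets": [{"hand":35,"x":0,"y":0,"z":0.015,"ax":0,"ay":0,"az":0},{"hand":35,"x":0,"y":0,"z":0.03,"ax":0,"ay":0,"az":0},{"hand":35,"x":0,"y":0,"z":0.04,"ax":0,"ay":0,"az":0},{"hand":35,"x":0,"y":0,"z":0.046,"ax":0,"ay":0,"az":0},{"hand":35,"x":0,"y":0,"z":0.049,"ax":0,"ay":0,"az":0},{"hand":35,"x":0,"y":0,"z":0.05,"ax":0,"ay":0,"az":0},{"hand":35,"x":0,"y":0,"z":0.051,"ax":0,"ay":0,"az":0},{"hand":35,"x":0,"y":0,"z":0.051,"ax":0,"ay":0,"az":0}]}}

```text
t: 12.55
tool_pos: [0.6308, 0.0954, 0.2291]
orientation: [-3.141, 0.0, -0.002]
force: [-3.8, 0.1, 5.5]
opening: 0.0454
gripper_force: 20.0
```

Emit:
{"method": "carry_out", "body": {"targets": [{"hand":55,"x":0,"y":0,"z":-0.001,"ax":0,"ay":0,"az":0},{"hand":65,"x":0,"y":0,"z":-0.001,"ax":0,"ay":0,"az":0},{"hand":80,"x":0,"y":0,"z":-0.001,"ax":0,"ay":0,"az":0},{"hand":90,"x":0,"y":0,"z":-0.001,"ax":0,"ay":0,"az":0},{"hand":100,"x":0,"y":0,"z":-0.03,"ax":0,"ay":0,"az":0},{"hand":100,"x":0,"y":0,"z":-0.07,"ax":0,"ay":0,"az":0},{"hand":100,"x":0,"y":0,"z":-0.11,"ax":0,"ay":0,"az":0},{"hand":100,"x":0,"y":0,"z":-0.12,"ax":0,"ay":0,"az":0}]}}

```text
t: 13.55
tool_pos: [0.6314, 0.0954, 0.3516]
orientation: [-3.141, 0.0, -0.009]
force: [0.6, -0.0, -0.8]
opening: 0.0932
gripper_force: 0.0
```

Emit:
{"method": "carry_out", "body": {"targets": [{"hand":100,"x":-0.05,"y":0.02,"z":0,"ax":0,"ay":0,"az":0},{"hand":100,"x":-0.1,"y":0.045,"z":0,"ax":0,"ay":0,"az":0},{"hand":100,"x":-0.15,"y":0.065,"z":0,"ax":0,"ay":0,"az":0},{"hand":100,"x":-0.19,"y":0.083,"z":0,"ax":0,"ay":0,"az":0},{"hand":100,"x":-0.19,"y":0.083,"z":0.03,"ax":0,"ay":0,"az":0},{"hand":100,"x":-0.19,"y":0.083,"z":0.06,"ax":0,"ay":0,"az":0},{"hand":100,"x":-0.19,"y":0.083,"z":0.09,"ax":0,"ay":0,"az":0},{"hand":100,"x":-0.19,"y":0.083,"z":0.115,"ax":0,"ay":0,"az":0}]}}

```text
t: 14.55
tool_pos: [0.4394, 0.0124, 0.2304]
orientation: [-3.141, 0.001, 0.004]
force: [-0.2, 0.2, -0.1]
opening: 0.0929
gripper_force: 0.0
```

Emit:
{"method": "carry_out", "body": {"targets": [{"hand":100,"x":0,"y":0,"z":0.015,"ax":0,"ay":0,"az":0},{"hand":85,"x":0,"y":0,"z":0.022,"ax":0,"ay":0,"az":0},{"hand":75,"x":0,"y":0,"z":0.023,"ax":0,"ay":0,"az":0},{"hand":68,"x":0,"y":0,"z":0.023,"ax":0,"ay":0,"az":0},{"hand":60,"x":0,"y":0,"z":0.023,"ax":0,"ay":0,"az":0},{"hand":50,"x":0,"y":0,"z":0.023,"ax":0,"ay":0,"az":0},{"hand":40,"x":0,"y":0,"z":0.023,"ax":0,"ay":0,"az":0},{"hand":40,"x":0,"y":0,"z":0.023,"ax":0,"ay":0,"az":0}], "newtons": 25}}

```text
t: 15.55
tool_pos: [0.441, 0.0122, 0.2106]
orientation: [3.141, -0.0, 0.003]
force: [0.0, -3.8, 6.9]
opening: 0.0564
gripper_force: 25.0
```

Emit:
{"method": "carry_out", "body": {"targets": [{"hand":40,"x":0,"y":0,"z":-0.02,"ax":0,"ay":0,"az":0},{"hand":40,"x":0.003,"y":-0.02,"z":-0.05,"ax":0,"ay":0,"az":0},{"hand":40,"x":0.008,"y":-0.06,"z":-0.05,"ax":0,"ay":0,"az":0},{"hand":40,"x":0.014,"y":-0.1,"z":-0.05,"ax":0,"ay":0,"az":0},{"hand":40,"x":0.019,"y":-0.14,"z":-0.05,"ax":0,"ay":0,"az":0},{"hand":40,"x":0.024,"y":-0.18,"z":-0.05,"ax":0,"ay":0,"az":0},{"hand":40,"x":0.026,"y":-0.201,"z":-0.05,"ax":0,"ay":0,"az":0},{"hand":40,"x":0.026,"y":-0.201,"z":-0.035,"ax":0,"ay":0,"az":0}]}}

```text
t: 16.55
tool_pos: [0.4667, 0.2148, 0.245]
orientation: [-3.141, -0.003, -0.002]
force: [0.2, -0.2, -1.6]
opening: 0.0566
gripper_force: 25.0
```

Emit:
{"method": "carry_out", "body": {"targets": [{"hand":40,"x":0,"y":0,"z":0.015,"ax":0,"ay":0,"az":0},{"hand":40,"x":0,"y":0,"z":0.025,"ax":0,"ay":0,"az":0},{"hand":40,"x":0,"y":0,"z":0.03,"ax":0,"ay":0,"az":0},{"hand":40,"x":0,"y":0,"z":0.032,"ax":0,"ay":0,"az":0},{"hand":40,"x":0,"y":0,"z":0.033,"ax":0,"ay":0,"az":0},{"hand":40,"x":0,"y":0,"z":0.034,"ax":0,"ay":0,"az":0},{"hand":40,"x":0,"y":0,"z":0.034,"ax":0,"ay":0,"az":0}]}}

```text
t: 17.42
tool_pos: [0.4673, 0.213, 0.2127]
orientation: [3.141, -0.001, 0.003]
force: [-5.3, -5.6, 12.9]
opening: 0.0565
gripper_force: 25.0
```

Emit:
{"method": "carry_out", "body": {"targets": [{"hand":65,"x":0,"y":0,"z":-0.001,"ax":0,"ay":0,"az":0},{"hand":75,"x":0,"y":0,"z":-0.001,"ax":0,"ay":0,"az":0},{"hand":90,"x":0,"y":0,"z":-0.001,"ax":0,"ay":0,"az":0},{"hand":100,"x":0,"y":0,"z":-0.001,"ax":0,"ay":0,"az":0},{"hand":100,"x":0,"y":0,"z":-0.03,"ax":0,"ay":0,"az":0},{"hand":100,"x":0,"y":0,"z":-0.07,"ax":0,"ay":0,"az":0},{"hand":100,"x":0,"y":0,"z":-0.11,"ax":0,"ay":0,"az":0},{"hand":100,"x":0,"y":0,"z":-0.14,"ax":0,"ay":0,"az":0}]}}

```text
t: 18.42
tool_pos: [0.4666, 0.2135, 0.3527]
orientation: [-3.141, 0.0, -0.003]
force: [1.1, 0.1, 0.1]
opening: 0.0932
gripper_force: 0.0
```

Emit:
{"method": "carry_out", "body": {"targets": [{"hand":100,"x":0,"y":0.05,"z":0,"ax":0,"ay":0,"az":0},{"hand":100,"x":-0.01,"y":0.1,"z":0,"ax":0,"ay":0,"az":0},{"hand":100,"x":-0.01,"y":0.15,"z":0,"ax":0,"ay":0,"az":0},{"hand":100,"x":-0.015,"y":0.2,"z":0,"ax":0,"ay":0,"az":0},{"hand":100,"x":-0.02,"y":0.25,"z":0,"ax":0,"ay":0,"az":0},{"hand":100,"x":-0.021,"y":0.3,"z":0,"ax":0,"ay":0,"az":0},{"hand":100,"x":-0.021,"y":0.35,"z":0,"ax":0,"ay":0,"az":0},{"hand":100,"x":-0.021,"y":0.4,"z":0,"ax":0,"ay":0,"az":0}]}}

```text
t: 19.42
tool_pos: [0.4451, -0.1882, 0.3508]
orientation: [3.142, -0.0, 0.001]
force: [1.5, 0.1, 0.0]
opening: 0.0931
gripper_force: 0.0
```

```bash
python3 - <<'E'
from h import *
r=topc('top',132,288); print(r[1:]); cv2.imwrite('pics/t3.png',cv2.resize(r[0][140:360,80:400],None,fx=2.4,fy=2.4)[:600]); print(topc('top',200,206)[1:],read_state()['tool_pos'])
E
```

```text
(np.float64(0.0852), array([0.4664, 0.2091, 0.0813]), array([466.9, 209.8]), 29.5)
(np.float64(0.1144), array([0.6304, 0.0933, 0.1103]), array([630.6,  93.6]), 12.0) [ 0.4448917  -0.19036577  0.35077844]
```

View pics/t3.png

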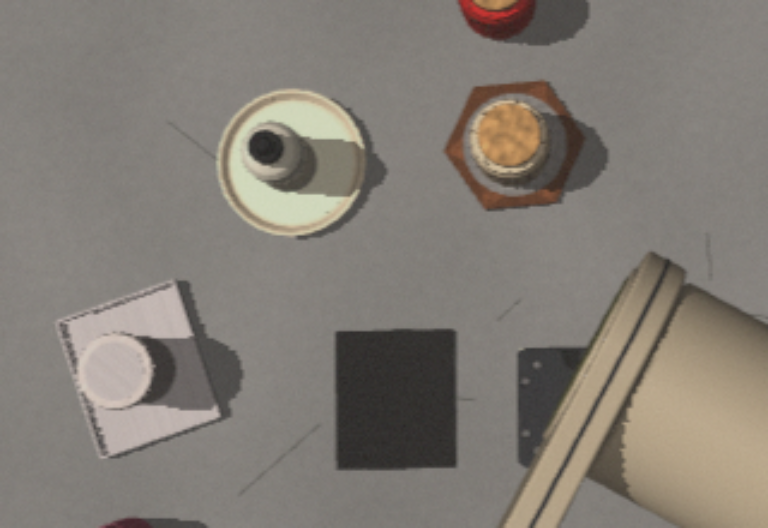

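The bottle stands within 2 mm of the saucer's centre, and the canister within 1–2 mm of the tray's. Both are upright and the rubber mat is empty. Now the weight.

Emit:
{"method": "carry_out", "body": {"targets": [{"hand":100,"x":0.0005,"y":0.0105,"z":0.03,"ax":0,"ay":0,"az":0},{"hand":100,"x":0.0005,"y":0.0105,"z":0.06,"ax":0,"ay":0,"az":0},{"hand":100,"x":0.0005,"y":0.0105,"z":0.09,"ax":0,"ay":0,"az":0},{"hand":100,"x":0.0005,"y":0.0105,"z":0.115,"ax":0,"ay":0,"az":0},{"hand":100,"x":0.0005,"y":0.0105,"z":0.13,"ax":0,"ay":0,"az":0},{"hand":100,"x":0.0005,"y":0.0105,"z":0.138,"ax":0,"ay":0,"az":0},{"hand":90,"x":0.0005,"y":0.0105,"z":0.14,"ax":0,"ay":0,"az":0},{"hand":85,"x":0.0005,"y":0.0105,"z":0.14,"ax":0,"ay":0,"az":0}], "newtons": 40}}

```text
t: 20.52
tool_pos: [0.4462, -0.1973, 0.2115]
orientation: [3.141, -0.0, 0.002]
force: [-0.2, -1.0, 0.5]
opening: 0.0806
gripper_force: 0.0
```

Emit:
{"method": "carry_out", "body": {"targets": [{"hand":75,"x":0,"y":0,"z":0,"ax":0,"ay":0,"az":0},{"hand":68,"x":0,"y":0,"z":0,"ax":0,"ay":0,"az":0},{"hand":62,"x":0,"y":0,"z":0,"ax":0,"ay":0,"az":0},{"hand":57,"x":0,"y":0,"z":0,"ax":0,"ay":0,"az":0},{"hand":52,"x":0,"y":0,"z":0,"ax":0,"ay":0,"az":0},{"hand":40,"x":0,"y":0,"z":0,"ax":0,"ay":0,"az":0},{"hand":35,"x":0,"y":0,"z":0,"ax":0,"ay":0,"az":0},{"hand":35,"x":0,"y":0,"z":0,"ax":0,"ay":0,"az":0}]}}

```text
t: 21.52
tool_pos: [0.4459, -0.1973, 0.2109]
orientation: [3.141, -0.0, 0.0]
force: [0.3, -3.5, 1.3]
opening: 0.0514
gripper_force: 38.9
```

Emit:
{"method": "carry_out", "body": {"targets": [{"hand":35,"x":0,"y":0,"z":-0.02,"ax":0,"ay":0,"az":0},{"hand":35,"x":0,"y":-0.02,"z":-0.04,"ax":0,"ay":0,"az":0},{"hand":35,"x":-0.001,"y":-0.06,"z":-0.04,"ax":0,"ay":0,"az":0},{"hand":35,"x":-0.002,"y":-0.1,"z":-0.04,"ax":0,"ay":0,"az":0},{"hand":35,"x":-0.003,"y":-0.14,"z":-0.04,"ax":0,"ay":0,"az":0},{"hand":35,"x":-0.004,"y":-0.18,"z":-0.04,"ax":0,"ay":0,"az":0},{"hand":35,"x":-0.004,"y":-0.21,"z":-0.04,"ax":0,"ay":0,"az":0},{"hand":35,"x":-0.004,"y":-0.21,"z":-0.03,"ax":0,"ay":0,"az":0}]}}

```text
t: 22.52
tool_pos: [0.4415, 0.0149, 0.2403]
orientation: [-3.14, -0.004, 0.001]
force: [0.1, -0.1, -3.5]
opening: 0.0518
gripper_force: 39.1
```

Emit:
{"method": "carry_out", "body": {"targets": [{"hand":35,"x":0,"y":0,"z":0.012,"ax":0,"ay":0,"az":0},{"hand":35,"x":0,"y":0,"z":0.022,"ax":0,"ay":0,"az":0},{"hand":35,"x":0,"y":0,"z":0.028,"ax":0,"ay":0,"az":0},{"hand":35,"x":0,"y":0,"z":0.03,"ax":0,"ay":0,"az":0},{"hand":35,"x":0,"y":0,"z":0.031,"ax":0,"ay":0,"az":0},{"hand":35,"x":0,"y":0,"z":0.032,"ax":0,"ay":0,"az":0},{"hand":35,"x":0,"y":0,"z":0.032,"ax":0,"ay":0,"az":0}]}}

```text
t: 23.4
tool_pos: [0.442, 0.0129, 0.209]
orientation: [3.142, -0.0, 0.001]
force: [-0.0, 0.0, -4.1]
opening: 0.0513
gripper_force: 39.1
```

Emit:
{"method": "carry_out", "body": {"targets": [{"hand":35,"x":0,"y":0,"z":0.001,"ax":0,"ay":0,"az":0},{"hand":35,"x":0,"y":0,"z":0.002,"ax":0,"ay":0,"az":0},{"hand":35,"x":0,"y":0,"z":0.002,"ax":0,"ay":0,"az":0}]}}

```text
t: 23.78
tool_pos: [0.4423, 0.0129, 0.2088]
orientation: [3.141, 0.0, -0.0]
force: [-13.3, 0.9, 21.1]
opening: 0.0515
gripper_force: 39.5
```

Emit:
{"method": "carry_out", "body": {"targets": [{"hand":35,"x":0,"y":0,"z":-0.002,"ax":0,"ay":0,"az":0},{"hand":65,"x":0,"y":0,"z":-0.002,"ax":0,"ay":0,"az":0},{"hand":80,"x":0,"y":0,"z":-0.002,"ax":0,"ay":0,"az":0},{"hand":100,"x":0,"y":0,"z":-0.002,"ax":0,"ay":0,"az":0},{"hand":100,"x":0,"y":0,"z":-0.002,"ax":0,"ay":0,"az":0},{"hand":100,"x":0,"y":0,"z":-0.03,"ax":0,"ay":0,"az":0},{"hand":100,"x":0,"y":0,"z":-0.07,"ax":0,"ay":0,"az":0},{"hand":100,"x":0,"y":0,"z":-0.11,"ax":0,"ay":0,"az":0}]}}

```text
t: 24.78
tool_pos: [0.4417, 0.0129, 0.3177]
orientation: [-3.142, 0.0, 0.001]
force: [0.2, -0.2, 0.9]
opening: 0.0929
gripper_force: 0.0
```

Emit:
{"method": "carry_out", "body": {"targets": [{"hand":100,"x":0.04,"y":0.02,"z":0,"ax":0,"ay":0,"az":0},{"hand":100,"x":0.08,"y":0.04,"z":0,"ax":0,"ay":0,"az":0},{"hand":100,"x":0.12,"y":0.06,"z":0,"ax":0,"ay":0,"az":0},{"hand":100,"x":0.16,"y":0.08,"z":0,"ax":0,"ay":0,"az":0},{"hand":100,"x":0.199,"y":0.095,"z":0,"ax":0,"ay":0,"az":0},{"hand":100,"x":0.199,"y":0.095,"z":0,"ax":0,"ay":0,"az":0},{"hand":100,"x":0.199,"y":0.095,"z":0.02,"ax":0,"ay":0,"az":0},{"hand":100,"x":0.199,"y":0.095,"z":0.03,"ax":0,"ay":0,"az":0}]}}

```text
t: 25.78
tool_pos: [0.6395, -0.0815, 0.2844]
orientation: [-3.141, -0.0, 0.004]
force: [-0.4, 0.7, -0.3]
opening: 0.0931
gripper_force: 0.0
```

Emit:
{"method": "carry_out", "body": {"targets": [{"hand":100,"x":0,"y":0.0005,"z":0.02,"ax":0,"ay":0,"az":0},{"hand":100,"x":0,"y":0.0005,"z":0.04,"ax":0,"ay":0,"az":0},{"hand":100,"x":0,"y":0.0005,"z":0.058,"ax":0,"ay":0,"az":0},{"hand":100,"x":0,"y":0.0005,"z":0.07,"ax":0,"ay":0,"az":0},{"hand":90,"x":0,"y":0.0005,"z":0.075,"ax":0,"ay":0,"az":0},{"hand":85,"x":0,"y":0.0005,"z":0.075,"ax":0,"ay":0,"az":0},{"hand":78,"x":0,"y":0.0005,"z":0.075,"ax":0,"ay":0,"az":0}]}}

```text
t: 26.65
tool_pos: [0.6413, -0.0828, 0.2127]
orientation: [3.141, -0.0, 0.002]
force: [1.0, 0.9, -0.0]
opening: 0.0741
gripper_force: 0.0
```

Emit:
{"method": "carry_out", "body": {"targets": [{"hand":74,"x":0,"y":0,"z":0,"ax":0,"ay":0,"az":0},{"hand":71,"x":0,"y":0,"z":0,"ax":0,"ay":0,"az":0},{"hand":68,"x":0,"y":0,"z":0,"ax":0,"ay":0,"az":0},{"hand":65,"x":0,"y":0,"z":0,"ax":0,"ay":0,"az":0},{"hand":60,"x":0,"y":0,"z":0,"ax":0,"ay":0,"az":0},{"hand":50,"x":0,"y":0,"z":0,"ax":0,"ay":0,"az":0},{"hand":45,"x":0,"y":0,"z":0,"ax":0,"ay":0,"az":0},{"hand":45,"x":0,"y":0,"z":0,"ax":0,"ay":0,"az":0}]}}

```text
t: 27.65
tool_pos: [0.641, -0.0829, 0.2121]
orientation: [3.141, -0.0, 0.001]
force: [-0.8, -4.7, 3.9]
opening: 0.0617
gripper_force: 40.0
```

```bash
python3 - <<'E'
from h import *
im,_=read_camera('top'); cv2.imwrite('pics/t4.png',im)
h=cv2.cvtColor(im,cv2.COLOR_BGR2HSV); print(h[285,338],im[285,338])
m=cv2.inRange(h,(8,90,90),(25,255,255)); m[:262]=0;m[345:]=0;m[:,:310]=0;m[:,395:]=0
c=max(cv2.findContours(m,0,1)[0],key=cv2.contourArea); P=pix('top',c[:,0],.006)*1000
print(cv2.boundingRect(c),cv2.minAreaRect(P.astype(np.float32)))
print(read_state()['tool_pos'])
E
```

```text
[ 15 131 191] [ 93 143 191]
(321, 273, 61, 62) ((444.7264099121094, -195.1837158203125), (99.90354919433594, 99.1692886352539), 75.87393951416016)
[ 0.64102418 -0.08291422  0.21208239]
```

Emit:
{"method": "carry_out", "body": {"targets": [{"hand":45,"x":0,"y":0,"z":-0.02,"ax":0,"ay":0,"az":0},{"hand":45,"x":-0.015,"y":0.008,"z":-0.05,"ax":0,"ay":0,"az":0},{"hand":45,"x":-0.05,"y":0.028,"z":-0.06,"ax":0,"ay":0,"az":0},{"hand":45,"x":-0.09,"y":0.05,"z":-0.06,"ax":0,"ay":0,"az":0},{"hand":45,"x":-0.13,"y":0.073,"z":-0.06,"ax":0,"ay":0,"az":0},{"hand":45,"x":-0.17,"y":0.096,"z":-0.06,"ax":0,"ay":0,"az":0},{"hand":45,"x":-0.196,"y":0.1095,"z":-0.05,"ax":0,"ay":0,"az":0},{"hand":45,"x":-0.196,"y":0.1095,"z":-0.04,"ax":0,"ay":0,"az":0}]}}

```text
t: 28.7
tool_pos: [0.4436, -0.1923, 0.2518]
orientation: [-3.141, 0.003, 0.0]
force: [0.5, 0.5, -2.5]
opening: 0.0612
gripper_force: 40.0
```

Emit:
{"method": "carry_out", "body": {"targets": [{"hand":45,"x":0,"y":0,"z":0.015,"ax":0,"ay":0,"az":0},{"hand":45,"x":0,"y":0,"z":0.028,"ax":0,"ay":0,"az":0},{"hand":45,"x":0,"y":0,"z":0.036,"ax":0,"ay":0,"az":0},{"hand":45,"x":0,"y":0,"z":0.039,"ax":0,"ay":0,"az":0},{"hand":45,"x":0,"y":0,"z":0.04,"ax":0,"ay":0,"az":0},{"hand":45,"x":0,"y":0,"z":0.041,"ax":0,"ay":0,"az":0},{"hand":45,"x":0,"y":0,"z":0.041,"ax":0,"ay":0,"az":0}]}}

```text
t: 29.58
tool_pos: [0.4451, -0.1918, 0.2121]
orientation: [-3.141, -0.0, 0.001]
force: [-8.1, 6.7, 13.2]
opening: 0.0614
gripper_force: 40.0
```

Contact. Release, rise, and move back to the weight. The plinth centre gets measured now that it is empty.

Emit:
{"method": "carry_out", "body": {"targets": [{"hand":45,"x":0,"y":0,"z":-0.001,"ax":0,"ay":0,"az":0},{"hand":75,"x":0,"y":0,"z":-0.001,"ax":0,"ay":0,"az":0},{"hand":85,"x":0,"y":0,"z":-0.001,"ax":0,"ay":0,"az":0},{"hand":100,"x":0,"y":0,"z":-0.001,"ax":0,"ay":0,"az":0},{"hand":100,"x":0,"y":0,"z":-0.001,"ax":0,"ay":0,"az":0},{"hand":100,"x":0,"y":0,"z":-0.03,"ax":0,"ay":0,"az":0},{"hand":100,"x":0,"y":0,"z":-0.07,"ax":0,"ay":0,"az":0},{"hand":100,"x":0,"y":0,"z":-0.1,"ax":0,"ay":0,"az":0}]}}

```text
t: 30.58
tool_pos: [0.445, -0.1922, 0.3124]
orientation: [3.141, -0.0, 0.002]
force: [-0.0, -0.2, -0.4]
opening: 0.0929
gripper_force: 0.0
```

Emit:
{"method": "carry_out", "body": {"targets": [{"hand":100,"x":0,"y":-0.05,"z":0,"ax":0,"ay":0,"az":0},{"hand":100,"x":-0.002,"y":-0.1,"z":0,"ax":0,"ay":0,"az":0},{"hand":100,"x":-0.003,"y":-0.15,"z":0,"ax":0,"ay":0,"az":0},{"hand":100,"x":-0.003,"y":-0.19,"z":0,"ax":0,"ay":0,"az":0},{"hand":100,"x":-0.003,"y":-0.205,"z":0,"ax":0,"ay":0,"az":0},{"hand":100,"x":-0.003,"y":-0.205,"z":0.03,"ax":0,"ay":0,"az":0},{"hand":100,"x":-0.003,"y":-0.205,"z":0.06,"ax":0,"ay":0,"az":0},{"hand":100,"x":-0.003,"y":-0.205,"z":0.08,"ax":0,"ay":0,"az":0}]}}

```text
t: 31.58
tool_pos: [0.4415, 0.0123, 0.2293]
orientation: [3.141, -0.001, -0.002]
force: [-0.1, 0.5, 0.5]
opening: 0.0928
gripper_force: 0.0
```

```bash
python3 - <<'E'
from h import *
r=topc('top',356,303); im=r[0]; print('jar',r[1:]); cv2.imwrite('pics/t5.png',im[140:360,80:400])
h=cv2.cvtColor(im,cv2.COLOR_BGR2HSV)
m=cv2.inRange(h,(0,70,40),(20,255,255)); m[:168]=0;m[235:]=0;m[:,:260]=0;m[:,330:]=0
m=cv2.morphologyEx(m,cv2.MORPH_OPEN,np.ones((2,2),np.uint8))
c=np.vstack([k for k in cv2.findContours(m,0,1)[0] if cv2.contourArea(k)>30]); hu=cv2.convexHull(c)
M=cv2.moments(hu); print(cv2.boundingRect(hu),pix('top',[M['m10']/M['m00'],M['m01']/M['m00']],.006),cv2.contourArea((pix('top',hu[:,0],.006)*1000).astype(np.float32)),'hex area',.866*100**2)
print(read_state()['tool_pos'])
E
```

```text
jar (np.float64(0.0905), array([ 0.4458, -0.1932,  0.0869]), array([ 446.1, -193.8]), 24.2)
(266, 175, 59, 53) [[ 0.64358407 -0.08864199]] 8580.564143942902 hex area 8660.0
[0.44047462 0.0123209  0.22692009]
```

View pics/t5.png

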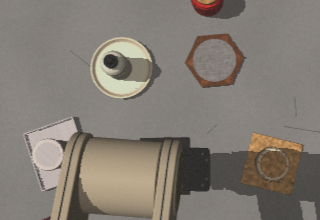

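The jar stands centred on the cork at (272,163), and the plinth is empty at (215,60). Now grip the weight.

Emit:
{"method": "carry_out", "body": {"targets": [{"hand":100,"x":0,"y":0,"z":0.012,"ax":0,"ay":0,"az":0},{"hand":90,"x":0,"y":0,"z":0.018,"ax":0,"ay":0,"az":0},{"hand":80,"x":0,"y":0,"z":0.018,"ax":0,"ay":0,"az":0},{"hand":70,"x":0,"y":0,"z":0.018,"ax":0,"ay":0,"az":0},{"hand":62,"x":0,"y":0,"z":0.018,"ax":0,"ay":0,"az":0},{"hand":50,"x":0,"y":0,"z":0.018,"ax":0,"ay":0,"az":0},{"hand":35,"x":0,"y":0,"z":0.018,"ax":0,"ay":0,"az":0},{"hand":35,"x":0,"y":0,"z":0.018,"ax":0,"ay":0,"az":0}], "newtons": 40}}

```text
t: 32.62
tool_pos: [0.4421, 0.0129, 0.2131]
orientation: [3.142, -0.0, 0.001]
force: [-0.4, 0.2, 3.5]
opening: 0.0512
gripper_force: 40.0
```

Emit:
{"method": "carry_out", "body": {"targets": [{"hand":35,"x":0,"y":0,"z":-0.02,"ax":0,"ay":0,"az":0},{"hand":35,"x":0.02,"y":0.01,"z":-0.04,"ax":0,"ay":0,"az":0},{"hand":35,"x":0.06,"y":0.03,"z":-0.04,"ax":0,"ay":0,"az":0},{"hand":35,"x":0.1,"y":0.05,"z":-0.04,"ax":0,"ay":0,"az":0},{"hand":35,"x":0.14,"y":0.07,"z":-0.04,"ax":0,"ay":0,"az":0},{"hand":35,"x":0.18,"y":0.09,"z":-0.04,"ax":0,"ay":0,"az":0},{"hand":35,"x":0.202,"y":0.0985,"z":-0.04,"ax":0,"ay":0,"az":0},{"hand":35,"x":0.202,"y":0.0985,"z":-0.03,"ax":0,"ay":0,"az":0}]}}

```text
t: 33.62
tool_pos: [0.6449, -0.0864, 0.2422]
orientation: [3.141, -0.001, 0.001]
force: [-0.6, 0.7, -3.4]
opening: 0.0515
gripper_force: 40.0
```

Emit:
{"method": "carry_out", "body": {"targets": [{"hand":35,"x":0,"y":0,"z":0.012,"ax":0,"ay":0,"az":0},{"hand":35,"x":0,"y":0,"z":0.02,"ax":0,"ay":0,"az":0},{"hand":35,"x":0,"y":0,"z":0.025,"ax":0,"ay":0,"az":0},{"hand":35,"x":0,"y":0,"z":0.027,"ax":0,"ay":0,"az":0},{"hand":35,"x":0,"y":0,"z":0.028,"ax":0,"ay":0,"az":0},{"hand":35,"x":0,"y":0,"z":0.029,"ax":0,"ay":0,"az":0},{"hand":35,"x":0,"y":0,"z":0.029,"ax":0,"ay":0,"az":0}]}}

```text
t: 34.5
tool_pos: [0.644, -0.0856, 0.2152]
orientation: [3.142, -0.0, 0.001]
force: [-6.0, 1.5, 5.0]
opening: 0.0508
gripper_force: 40.0
```

Contact. Release and retreat.

Emit:
{"method": "carry_out", "body": {"targets": [{"hand":35,"x":0,"y":0,"z":0.0,"ax":0,"ay":0,"az":0},{"hand":65,"x":0,"y":0,"z":0,"ax":0,"ay":0,"az":0},{"hand":80,"x":0,"y":0,"z":0,"ax":0,"ay":0,"az":0},{"hand":100,"x":0,"y":0,"z":0,"ax":0,"ay":0,"az":0},{"hand":100,"x":0,"y":0,"z":0,"ax":0,"ay":0,"az":0},{"hand":100,"x":0,"y":0,"z":-0.03,"ax":0,"ay":0,"az":0},{"hand":100,"x":0,"y":0,"z":-0.08,"ax":0,"ay":0,"az":0},{"hand":100,"x":0,"y":0,"z":-0.13,"ax":0,"ay":0,"az":0}]}}

```text
t: 35.5
tool_pos: [0.6436, -0.0856, 0.3447]
orientation: [-3.141, 0.0, 0.001]
force: [1.2, -0.5, 0.2]
opening: 0.093
gripper_force: 0.0
```

Emit:
{"method": "carry_out", "body": {"targets": [{"hand":100,"x":-0.05,"y":-0.02,"z":-0.03,"ax":0,"ay":0,"az":0},{"hand":100,"x":-0.1,"y":-0.04,"z":-0.05,"ax":0,"ay":0,"az":0},{"hand":100,"x":-0.15,"y":-0.06,"z":-0.05,"ax":0,"ay":0,"az":0},{"hand":100,"x":-0.2,"y":-0.08,"z":-0.05,"ax":0,"ay":0,"az":0},{"hand":100,"x":-0.22,"y":-0.09,"z":-0.05,"ax":0,"ay":0,"az":0},{"hand":100,"x":-0.22,"y":-0.09,"z":-0.05,"ax":0,"ay":0,"az":0}]}}

```text
t: 36.25
tool_pos: [0.4231, 0.0049, 0.3942]
orientation: [3.141, 0.001, 0.003]
force: [0.4, -0.2, 0.3]
opening: 0.0927
gripper_force: 0.0
```

```bash
python3 - <<'E'
from h import *
r=topc('top',294,200); print('weight',r[1:]); a=r[0]
b,_=read_camera('side'); cv2.imwrite('pics/f.png',np.hstack([a[120:400,80:400],b[130:410,200:420]])[:, :]); 
E
python3 -c "
import cv2;i=cv2.imread('pics/f.png');cv2.imwrite('pics/f2.png',cv2.resize(i,None,fx=1.45,fy=1.45))"
```

```text
weight (np.float64(0.0574), array([ 0.6434, -0.0866,  0.0533]), array([643. , -86.4]), 26.1)
```

View pics/f2.png

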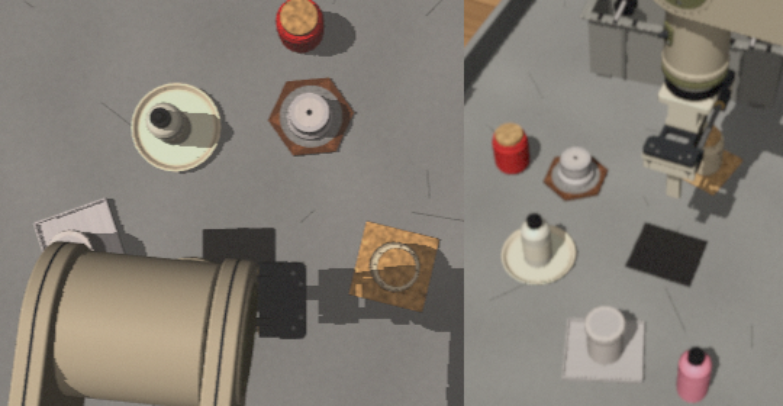

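The final picture shows all four upright and centred: bottle (537,250), weight (575,170), canister (604,340) and jar (712,155, partly hidden in this view). The decoys have not moved.

```bash
python3 -c "
from plant import robot; print(robot.close_job())"
```

```text
the job is handed in; nothing more can be done
None
```

The job is handed in: bottle in the saucer, jar on the cork mat, canister on the steel tray and weight on the plinth, all upright and within about 2 mm of centre by the top camera, in about 36 s of robot time.

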